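# Lock the slicing-guide stop with a T-bolt

### The job

Take the T-bolt with the yellow tang from its wooden rest and lower its head lengthwise through the red stop's opening into the rail's slot, then turn it a quarter turn clockwise (seen from above) so the head lies square under the slot's lips. Then turn the black hex nut clockwise until it bears on the stop, then about 20 degrees past the first clear resistance, so that it clamps firmly but is not forced. Leave the stop at its present setting and the cup, shaker and jar where they stand, and never jam the bolt hard against the rail.

Things in the scene. Friction and masses are not known exactly. Their poses are not given: they have to be found in the camera images.
- rail: Aluminium T-slot rail, fixed on the worktop, 290 x 48 x 30 mm. Origin: centre of its underside; x along the slot, z up. Slot along the full length: mouth 13 mm wide from the top (z = 30 mm) to z = 24 mm (underside of the lips), below it a channel 24.8 mm wide with its floor at z = 12.5 mm.
- end_stop: Red sheet-metal stop that slides stiffly (5 N) along the rail and cannot lift. Plate 46 mm wide, 4 mm thick on the rail (top 34 mm above the worktop); an upright 72 mm wide, 44 mm high stands 82 mm along +x from the opening. Origin: centre of the opening, at the plate's underside; axes as the rail's. Black wear pads flank the opening, 0 to 4 mm proud of the plate (their wear differs).
- stop_opening (a point): Centre of the oblong opening in the stop's plate, at the plate's top face; opening 34 mm along the rail, 16 mm across, centred over the slot. Axes as the rail's.
- bolt_rest: Wooden rest block, fixed, 72 x 56 x 26 mm, in which the bolt stands upright: a recess 26 x 13 mm, 14 mm deep, long side along its x. Origin: centre of its underside.
- t_bolt: Steel T-bolt, 88 mm tall, 0.2 kg with its nut, standing in the rest. Origin: centre of the head's underside; z up the shank, x along the head. Head 24 x 11 x 9 mm (x, y, z), two opposite corners rounded: in the channel it turns clockwise (from above) about 95 degrees from lengthwise and is then stopped; anticlockwise it jams. Shank 9 mm. Head on the floor, the bolt can rise 2.5 mm to the lips.
- tang_centre (a point): Centre of the yellow tang at the bolt's top, fixed to the bolt, 72 mm above the head's underside; axes as the bolt's. Tang 22 mm (x) x 10 mm (y) x 32 mm high, its foot 5 mm or more above the nut. Grip it across its 10 mm thickness (y).
- clamp_nut: Black hex nut on the bolt below the tang, 32 mm across flats, 24 mm high. Origin: centre of its underside, on the bolt's axis, 25.5 to 26.5 mm above the head's underside at the start; flats face its own +x, -x and every 60 degrees between. Clockwise from above it moves down the bolt 2.9 mm per rad.
- nut_centre (a point): Centre of the nut, half-way up; axes as the nut's. The nut turns lightly (0.012 N m) until it bears on the pads with the bolt's head up under the lips, 0.9 to 2.8 rad from the start. Then force and torque climb steeply, about 100 N and 0.6 N m per rad: 0.35 rad past the first clear resistance (0.1 N m, felt while turning slowly) is right, 0.7 rad overstrains it. It stays as it is left.
- espresso_cup: White espresso cup with dots, 63 mm wide and 55 mm high, loose; leave alone.
- salt_shaker: Glass salt shaker, 44 mm diameter, 90 mm high, loose; leave alone.
- jam_jar: Jam jar, 69 mm diameter, 99 mm high, loose; leave alone.
Not all that is in view belongs to the job. Leave any blue look-alike of the t_bolt alone.

How it is judged:
By the outcome, as a careful person would: the job done as asked, in the order asked, and still so for the second after the job is handed in, with the robot touching nothing.
It also fails if it takes over 72 s, if anything falls off the work surface, if the arm or the gripper's body presses on something with over 40 N, if the wrist force passes 120 N, or if a joint passes its speed limit or range.

### The arm

A 7-joint arm with a two-finger parallel gripper is mounted at the origin on a cart in front of the work surface, level with it; the furniture and walls round the work are solid. World frame = base frame: x ahead of the robot, y to its left, z up, the work surface at z = 0. Lengths are in m, angles in rad, forces in N, time in s.
With the tool pointing down it reaches from about 0.4 to 0.875 m from the base axis. Payload 19.3 kg.
Tool frame: the origin (TCP) lies midway between the tips of the shut fingers; the grasp point (between the pads) lies 19 mm behind it; z points along the fingers, y is the direction in which the jaws open and shut (so a half turn about z gives the same grasp; the last joint's range is limited). The gripper opens to 85 mm and grips with 20 to 120 N. Pads are 22 mm wide; open, the fingers measure 114 mm over their backs; the gripper's body (76 mm by 85 mm) begins 54 mm behind the grasp point. The pads swing forward as they close: fully open they stand 13 mm farther back than shut.
Start: joints at [-0.07, 0.521, -0.036, 1.599, 0.021, 1.021, -0.113], TCP at [0.625, -0, 0.231] pointing down, gripper open.
Joint ranges: [-2.91, 2.91], [-0.3, 2.13], [-1.5, 1.42], [0.17, 2.43], [-1.26, 4.41], [0.16, 1.93], [-2.52, 2.52]. Speed limits (rad/s): [1.89, 1.89, 2.39, 2.39, 3.01, 3.01, 3.01].

### API

Orientations are given as [roll, pitch, yaw] about the fixed x, y, z axes, in that order (R = Rz(yaw) Ry(pitch) Rx(roll)).
In Python, from workcell import telemetry, cams, workorder gives the robot as it stands. The module is installed in compiled form; this text tells all that it offers.
- The arm moves only by the tool apply_moves, never from a script. Its argument "steps" is a list of rows, each a list of 4 numbers: the shift along the tool's x, y, z in cm, then the turn about the tool's z in rad. A call has exactly 10 rows; each row is the pose to reach, as a shift and turn from the pose commanded when the call began, along the tool's axes at that moment; what a row does not reach only later rows make up. A row lasts 1/12 s, in which the tool goes at most 41.7 mm and 7.16 degrees, less where a joint would pass 70% of its speed; a pose out of reach is approached as far as the arm can. A call with a gripper value outside its range is refused whole. "claw" is the closure, from 0 (fully open) to 1 (shut), set as the call begins (left out, the last holds). The fingers move at their own pace and stop on an object; "force" is the grip in N (left out, the last holds). Time passes only in rows, so rows that repeat a pose let the fingers close, or fill a call up. It gives the time, the measured TCP pose, the force and the opening at its end, in the units of the state.
- telemetry.observe(): the state, without advancing time (a new reading comes with each control period).
- cams.grab_frame(name): name is "scene" or "side" or "wrist"; returns a dict with "color" (420x560x3 uint8, red, green, blue), "mtx" (3x3 intrinsics, pixels), "eye" and "orientation" of the camera in the world; the wrist camera has in their place "T_tool_cam" (4x4, takes a point from camera to tool coordinates, whose origin is the TCP and whose axes are the flange's). Camera axes: x right, y down, z forward; pixel columns grow to the right and rows downward; lengths in m; the calibration is good to about 2 mm. A picture is of the moment at which its call begins: read the wrist's pose just before it. There is no depth.
- workorder.job_done(): hands the job in, once; it reports no verdict.
Trained networks look in the newest picture that a camera, given by its name, has taken for a name from the list of things; names that differ only in an ending like _2 or _b are one class to them, and where a whole thing is asked for, a point or a joint stands for the part that bears it (a point fixed in the world has none). Each returns a list of dicts, best first, with "score" (0 to 1); they miss things now and then, are a little off and sometimes report something else, mostly with a low value. They report only what shows in the picture. A call takes as long as a camera call. They do not tell look-alikes from the thing itself.
- cams.find_in(camera, name): "box" ([left, top, width, height] in pixels, round what is visible of it).
- cams.pinpoint(camera, name): "uv" ([column, row] in pixels: a listed point, or the origin of a listed thing).
The state is a dict: "clock": time; "qpos": joint angles; "qd": joint speeds; "joint_efforts": joint torques, N m; "position": TCP position; "tool_rot": TCP orientation; "force": force on the tool from outside, world axes, zero at the start; "moment": the same for the moment, N m; "grip_width": finger opening in m.
Only numpy, scipy, OpenCV 4.12 (cv2) and the standard library are available. Lean on these libraries where they do the work, as an engineer would, in place of code of your own. Each camera call takes 0.05 s, during which the arm holds its last target. There are 200 camera calls.

## Working session

There is one attempt and no reset: what is moved stays moved. The work goes in short steps, Python scripts to look and compute and a tool call to move; the robot and the scene stay as the last step left them, time stands still between calls to the robot, and variables do not carry over. Pictures are saved under pics/ and viewed, about 8 in all and at most 12, crops included, and the job is handed in when it is done.

Besides the shell and the picture viewer there is one more tool, called after "Call:" as name(argument=value, ...) on one line, values as JSON. apply_moves: Moves the arm, as the interface text tells. Its arguments: {"type":"object","properties":{"steps":{"type":"array"},"claw":{"type":"number"},"force":{"type":"number"}},"required":["steps"]}

```bash
mkdir -p pics; cat > h.py <<'E'
import numpy as np, cv2
from scipy.spatial.transform import Rotation as R
from workcell import telemetry, cams, workorder
def tool():
    s=telemetry.observe(); T=np.eye(4); r=s['tool_rot']; r=np.array(r)
    T[:3,:3]=r if r.shape==(3,3) else (R.from_euler('xyz',r).as_matrix() if r.size==3 else R.from_quat(r).as_matrix())
    T[:3,3]=s['position']; return T
def grab(name):
    T=tool(); f=cams.grab_frame(name); K=np.array(f['mtx'])
    if name=='wrist': C=T@np.array(f['T_tool_cam'])
    else:
        C=np.eye(4); o=np.array(f['orientation']); C[:3,:3]=o if o.shape==(3,3) else R.from_euler('xyz',o).as_matrix(); C[:3,3]=f['eye']
    return f['color'],K,C
def ray(uv,K,C):
    d=C[:3,:3]@np.linalg.solve(K,[uv[0],uv[1],1]); return C[:3,3],d/np.linalg.norm(d)
def atz(uv,K,C,z):
    o,d=ray(uv,K,C); return o+d*(z-o[2])/d[2]
def proj(p,K,C):
    q=C[:3,:3].T@(np.array(p)-C[:3,3]); q=K@q; return q[:2]/q[2]
def save(n,im): cv2.imwrite('pics/'+n,im[:,:,::-1])
E
python3 - <<'E'
from h import *
np.set_printoptions(precision=4,suppress=True)
print(telemetry.observe())
ims=[]
Z=dict(rail=0,end_stop=.03,stop_opening=.034,bolt_rest=0,t_bolt=.012,tang_centre=.084,clamp_nut=.038,nut_centre=.05,espresso_cup=0,salt_shaker=0,jam_jar=0)
for c in('scene','side','wrist'):
    im,K,C=grab(c); save(c+'0.png',im); print(c,C[:3,3],C[:3,2])
    for n in Z:
        for d in cams.pinpoint(c,n)[:3]: 
            if d['score']>.2: print(n,round(d['score'],2),np.array(d['uv']),atz(d['uv'],K,C,Z[n]))
E
```

```text
{'clock': 0.0, 'qpos': array([-0.0702,  0.522 , -0.0363,  1.6   ,  0.0212,  1.0211, -0.1128]), 'qd': array([-0.    , -0.0009,  0.002 , -0.0002,  0.0012,  0.0017, -0.0002]), 'joint_efforts': array([ -0.0042, -92.711 ,   1.9776, -36.9928,   0.0176,   0.0082,
        -0.0001]), 'position': array([ 0.6247, -0.    ,  0.2307]), 'tool_rot': array([-3.1404,  0.0001,  1.5708]), 'force': array([0.261 , 0.4366, 0.479 ]), 'moment': array([ 0.0011, -0.0234, -0.0047]), 'grip_width': 0.08547151388528422}
scene [ 0.1765 -0.6637  0.8473] [ 0.3881  0.5884 -0.7094]
rail 0.81 [276.9 214.9] [0.6286 0.0081 0.    ]
end_stop 0.84 [282.4 216.6] [ 0.6202 -0.0271  0.03  ]
stop_opening 0.65 [280.1 214.5] [ 0.6173 -0.0218  0.034 ]
bolt_rest 0.62 [211.5 247.3] [0.4505 0.0044 0.    ]
bolt_rest 0.47 [252.  328.1] [ 0.4198 -0.2196  0.    ]
bolt_rest 0.3 [277.9 213.4] [ 0.6333  0.0109 -0.    ]
t_bolt 0.78 [229.2 279.3] [ 0.4365 -0.1019  0.012 ]
t_bolt 0.75 [210.6 244.7] [0.4485 0.0026 0.012 ]
t_bolt 0.74 [206.  215.6] [0.4815 0.0875 0.012 ]
tang_centre 0.82 [206.7 220.3] [0.4501 0.0097 0.084 ]
tang_centre 0.67 [205.6
[... 1925 characters left out ...]
[0.4518 0.0068 0.    ]
t_bolt 0.81 [101.1  84.8] [0.4239 0.1073 0.012 ]
t_bolt 0.75 [164.5  97.8] [0.4929 0.0936 0.012 ]
t_bolt 0.66 [137.3 177.7] [0.4489 0.0019 0.012 ]
tang_centre 0.94 [133.4  93.8] [0.4918 0.0938 0.084 ]
tang_centre 0.9 [117.4 272.5] [ 0.4474 -0.0873  0.084 ]
tang_centre 0.76 [55.  81.5] [0.4236 0.104  0.084 ]
clamp_nut 0.97 [137.2 256.3] [ 0.4471 -0.091   0.038 ]
clamp_nut 0.63 [156.2  94.7] [0.4941 0.0955 0.038 ]
clamp_nut 0.59 [82.3 85.2] [0.4189 0.1047 0.038 ]
nut_centre 0.88 [134.  260.8] [ 0.4488 -0.0909  0.05  ]
nut_centre 0.82 [122.6 185.3] [0.45   0.0014 0.05  ]
nut_centre 0.73 [149.8  91.4] [0.4928 0.098  0.05  ]
jam_jar 0.96 [418.7 174.6] [0.7977 0.0033 0.    ]
```

```bash
python3 - <<'E'
import cv2,numpy as np
w=cv2.imread('pics/wrist0.png'); s=cv2.imread('pics/scene0.png'); d=cv2.imread('pics/side0.png')
a=cv2.resize(s[150:370,140:380],(400,300*11//9)) 
a=cv2.resize(s[160:360,140:380],(400,333)); b=cv2.resize(d[160:360,180:420],(400,333))
cv2.imwrite('pics/a.png',np.hstack([a,b])); cv2.imwrite('pics/b.png',cv2.resize(w,(800,600)))
E
```

```text
(no output)
```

View pics/a.png

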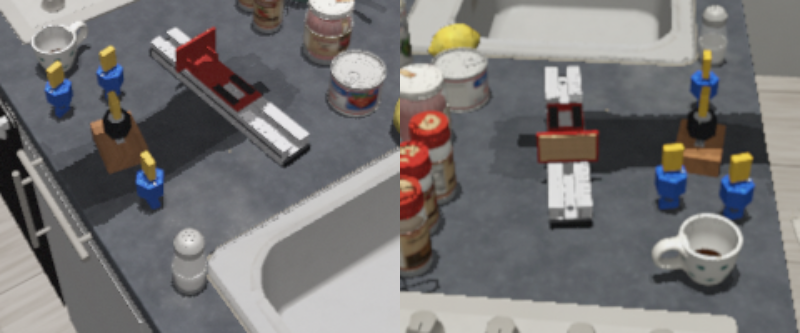

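View pics/b.png

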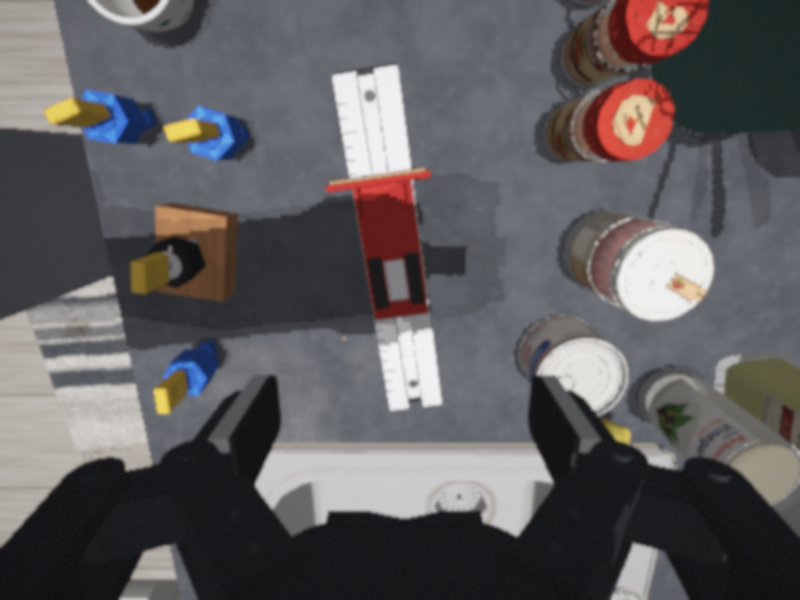

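I see these candidates in the 800x600 wrist view:
- Three blue-bodied look-alikes with their tangs at about (78,112), (190,130) and (170,392).
- One bolt with a black nut standing in the wooden rest, tang at about (150,272).

The one in the wooden rest with the black nut fits the description; the others are blue. The rail runs from (365,70) to (415,408), with the red stop's opening at (402,280). I'll go above the rest and confirm it there in a close crop.

Call:
apply_moves(steps=[[0,-1,0.2,0],[0,-3,0.5,0],[0,-5.5,1,0],[0,-8.5,1.5,0],[0,-11.5,2,0],[0.1,-14,2.5,0],[0.2,-16,3,0],[0.2,-17.2,3,0],[0.2,-17.5,3,0],[0.2,-17.5,3,0]], claw=0)

```text
clock: 2.63
position: [0.4499, 0.002, 0.2017]
tool_rot: [3.141, -0.0, 1.571]
force: [1.4, 0.3, -0.5]
grip_width: 0.0851
```

```bash
python3 - <<'E'
from h import *
np.set_printoptions(precision=4,suppress=True)
s=telemetry.observe();print(s['clock'],s['position'],s['tool_rot'],s['qpos'][6])
im,K,C=grab('wrist'); save('w1.png',im); print(K[0,0],K[:2,2],C)
for n,z in dict(bolt_rest=0,tang_centre=.084,nut_centre=.05).items():
    for d in cams.pinpoint('wrist',n)[:3]: print(n,round(d['score'],2),np.array(d['uv']),atz(d['uv'],K,C,z))
cv2.imwrite('pics/w1b.png',cv2.resize(im,(800,600),interpolation=cv2.INTER_CUBIC)[:,:,::-1])
E
```

```text
2.6333 [0.4499 0.002  0.2017] [ 3.141  -0.      1.5708] -0.1608842497057208
300.5861718630507 [282.6688 207.822 ] [[ 1.     -0.0007  0.0024  0.4506]
 [ 0.0001 -0.9535 -0.3013  0.0795]
 [ 0.0024  0.3013 -0.9535  0.3438]
 [ 0.      0.      0.      1.    ]]
bolt_rest 0.61 [281.4 180.8] [0.4499 0.0039 0.    ]
tang_centre 0.88 [238.5  80.2] [0.4159 0.1043 0.084 ]
tang_centre 0.69 [276.3 200.1] [0.4455 0.0047 0.084 ]
tang_centre 0.69 [271.1 289.9] [ 0.4397 -0.088   0.084 ]
nut_centre 0.73 [322.5  94.2] [0.4877 0.0957 0.05  ]
nut_centre 0.72 [280.9 190.6] [0.4495 0.0048 0.05  ]
nut_centre 0.7 [273.2 273.4] [ 0.4409 -0.0891  0.05  ]
```

View pics/w1b.png

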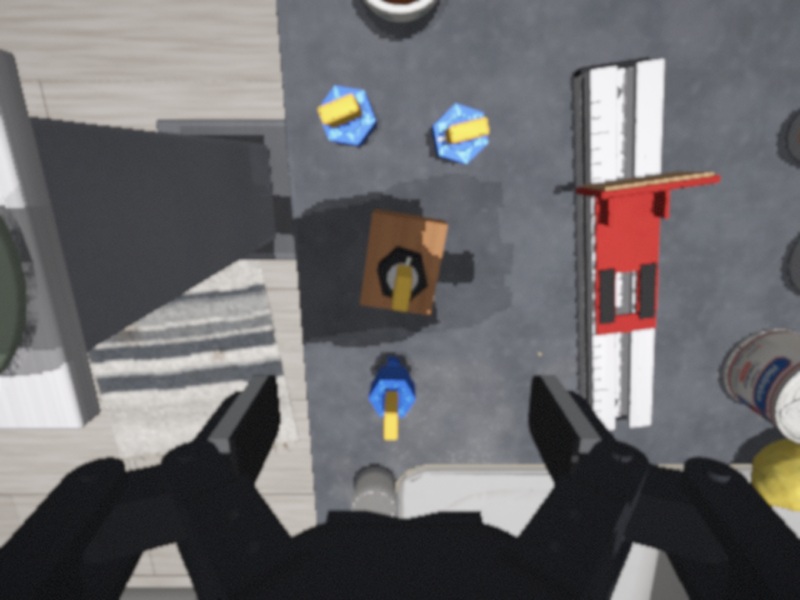

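The close view confirms the target: black nut and yellow tang in the wooden rest, tang at about (402,287) and nut at (402,272). Blue ones are at (345,112), (460,130) and (390,395).

```bash
cat >> h.py <<'E'
def rectify(im,K,C,z,x0,x1,y0,y1,s):  # s m/px; image right=+x, up=+y
    w,h=int((x1-x0)/s),int((y1-y0)/s)
    P=[(x0,y1),(x1,y1),(x1,y0),(x0,y0)]
    src=np.float32([proj([*p,z],K,C) for p in P]); dst=np.float32([(0,0),(w,0),(w,h),(0,h)])
    return cv2.warpPerspective(im,cv2.getPerspectiveTransform(src,dst),(w,h),flags=cv2.INTER_CUBIC)
E
python3 - <<'E'
from h import *
np.set_printoptions(precision=4,suppress=True)
im,K,C=grab('wrist')
P=[atz(np.array(p)*.7,K,C,.026)[:2] for p in [(373,210),(447,222),(434,316),(361,306)]]
P=np.array(P);print(P,P.mean(0)); a=lambda d:np.degrees(np.arctan2(d[1],d[0]))
print(a(P[0]-P[3]),a(P[1]-P[2]),a(P[1]-P[0])+90,a(P[2]-P[3])+90, [np.linalg.norm(P[i]-P[i-1]) for i in range(4)])
# rail
Q=np.array([atz(np.array(p)*.7,K,C,.03)[:2] for p in [(665,58),(652,425),(590,68),(592,428)]]);print(Q,a(Q[0]-Q[1]),a(Q[2]-Q[3]))
A=rectify(im,K,C,.1,.41,.49,-.04,.04,.0002)   # tang top
B=rectify(im,K,C,.034,.57,.65,-.06,.04,.00025)
h=A.shape[0]; o=np.zeros((400,800,3),np.uint8); o[:,:400]=A; o[:400,450:770]=B
for i in range(0,400,50): o[i,:400]=(0,255,0); o[:,i]=(0,255,0)
save('r1.png',o)
E
```

```text
[[ 0.4298  0.0456]
 [ 0.4839  0.0369]
 [ 0.4759 -0.0366]
 [ 0.4188 -0.0282]] [0.4521 0.0044]
81.55450393720929 83.78336132984825 80.86884817868332 81.68614501889984 [np.float64(0.07463960869758225), np.float64(0.05487964151423123), np.float64(0.07390611076569437), np.float64(0.057750153554995416)]
[[ 0.6224  0.1436]
 [ 0.6623 -0.1334]
 [ 0.5743  0.1378]
 [ 0.6118 -0.1363]] 98.17576470706229 97.79490888812641
```

View pics/r1.png

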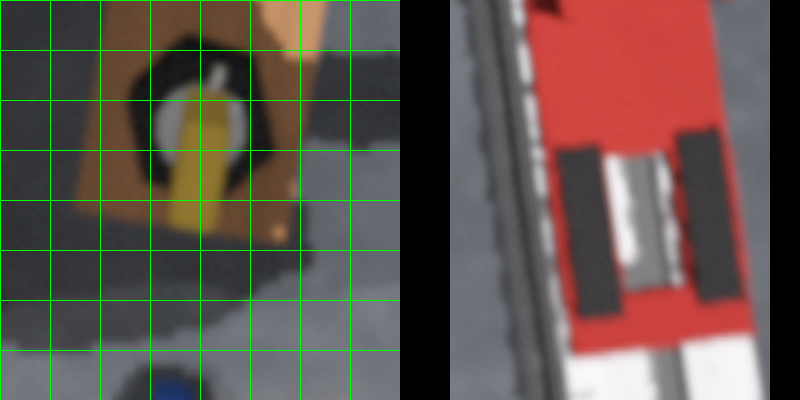

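Tang top is at about (0.4502, 0.0046), with its long axis at yaw 82° (tool x is at 90°, so turn +0.14). The rail yaw is about 98°. I'll descend and grip the tang.

Call:
apply_moves(steps=[[0.25,0.06,1,0.05],[0.25,0.06,2.5,0.1],[0.25,0.06,4.5,0.14],[0.25,0.06,6.5,0.14],[0.25,0.06,8.5,0.14],[0.25,0.06,10.5,0.14],[0.25,0.06,12,0.14],[0.25,0.06,13,0.14],[0.25,0.06,13.25,0.14],[0.25,0.06,13.25,0.14]])

```text
clock: 3.72
position: [0.4505, 0.0044, 0.0682]
tool_rot: [-3.14, 0.0, 1.431]
force: [0.1, 0.6, -0.4]
grip_width: 0.0855
```

```bash
python3 - <<'E'
from h import *
np.set_printoptions(precision=4,suppress=True)
s=telemetry.observe();print(s['position'],s['tool_rot'],s['force'])
im,K,C=grab('wrist'); save('w2.png',im)
for d in cams.pinpoint('wrist','tang_centre')[:3]: print(d['score'],d['uv'],atz(d['uv'],K,C,.084))
cv2.imwrite('pics/w2b.png',cv2.resize(im,(800,600),interpolation=cv2.INTER_CUBIC)[:,:,::-1])
E
```

```text
[0.4505 0.0044 0.0682] [-3.1402  0.0004  1.4307] [ 0.11    0.5626 -0.3989]
0.78 [278.3, 283.0] [0.4493 0.0046 0.084 ]
0.69 [337.3, 66.4] [0.4853 0.0951 0.084 ]
0.68 [157.5, 66.2] [0.4171 0.1048 0.084 ]
```

View pics/w2b.png

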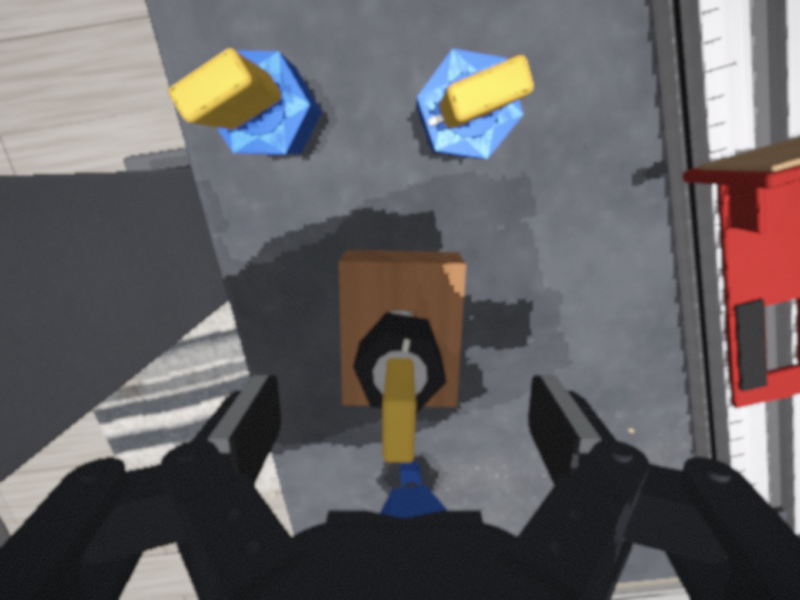

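Call:
apply_moves(steps=[[0,-0.1,0,0],[0,-0.1,0,0],[0,-0.1,0,0],[0,-0.1,0,0],[0,-0.1,0,0],[0,-0.1,0,0],[0,-0.1,0,0],[0,-0.1,0,0],[0,-0.1,0,0],[0,-0.1,0,0]], claw=1, force=70)

```text
clock: 4.65
position: [0.4496, 0.0046, 0.069]
tool_rot: [-3.142, -0.0, 1.431]
force: [-2.3, -0.0, 7.1]
grip_width: 0.0092
```

Call:
apply_moves(steps=[[0,0,-0.5,0],[0,0,-1.5,0],[0,0,-3,0],[0,0,-5,0],[0,0,-7,0],[0,0.5,-8.5,0],[-0.2,2,-9,-0.03],[-0.7,4,-9,-0.08],[-1.2,6,-9,-0.12],[-1.5,7.5,-9,-0.16]])

```text
clock: 5.48
position: [0.523, -0.0214, 0.1592]
tool_rot: [3.141, 0.0, 1.593]
force: [0.3, -0.5, -3.0]
grip_width: 0.0088
```

```bash
python3 - <<'E'
from h import *
s=telemetry.observe();T=tool()
d=T[:3,:3].T@(np.array([.624,-.0546,.117])-T[:3,3]);print(s['position'],s['tool_rot'],s['force'],s['grip_width'],d*100,s['tool_rot'][2]-np.radians(98))
E
```

```text
[ 0.52299542 -0.02142764  0.15924796] [3.14092023e+00 1.86670949e-04 1.59252491e+00] [ 0.28521036 -0.51530852 -2.96341694] 0.008831529793621304 [-3.53511523 10.02315672  4.23219694] -0.11789775629364918
```

Call:
apply_moves(steps=[[-0.3,1,0,-0.02],[-0.8,2.5,0.2,-0.05],[-1.4,4.2,0.8,-0.08],[-2,6,1.6,-0.1],[-2.6,7.6,2.4,-0.12],[-3.1,8.8,3.2,-0.12],[-3.4,9.7,3.8,-0.12],[-3.5,10,4.2,-0.12],[-3.5,10,4.2,-0.12],[-3.5,10,4.2,-0.12]])

```text
clock: 6.32
position: [0.6218, -0.0534, 0.1168]
tool_rot: [-3.141, -0.0, 1.711]
force: [-0.6, 0.5, -2.8]
grip_width: 0.0089
```

```bash
python3 - <<'E'
from h import *
np.set_printoptions(precision=4,suppress=True)
s=telemetry.observe();print(s['position'],s['tool_rot'],s['force'])
im,K,C=grab('wrist'); save('w3.png',im)
for n,z in (('tang_centre',.136),('stop_opening',.034),('nut_centre',.102)):
  for d in cams.pinpoint('wrist',n)[:2]: print(n,d['score'],d['uv'],atz(d['uv'],K,C,z))
cv2.imwrite('pics/w3b.png',cv2.resize(im[60:360,80:480],(800,600),interpolation=cv2.INTER_CUBIC)[:,:,::-1])
E
```

```text
[ 0.6218 -0.0534  0.1168] [-3.1408 -0.0002  1.7109] [-0.6463  0.5232 -2.8125]
tang_centre 0.75 [14.1, 255.4] [ 0.5006 -0.0542  0.136 ]
tang_centre 0.66 [280.4, 281.9] [ 0.6214 -0.051   0.136 ]
stop_opening 0.87 [285.7, 168.8] [ 0.62   -0.0161  0.034 ]
nut_centre 0.84 [282.6, 250.9] [ 0.6225 -0.0514  0.102 ]
nut_centre 0.66 [50.3, 238.2] [ 0.4915 -0.0618  0.102 ]
```

View pics/w3b.png

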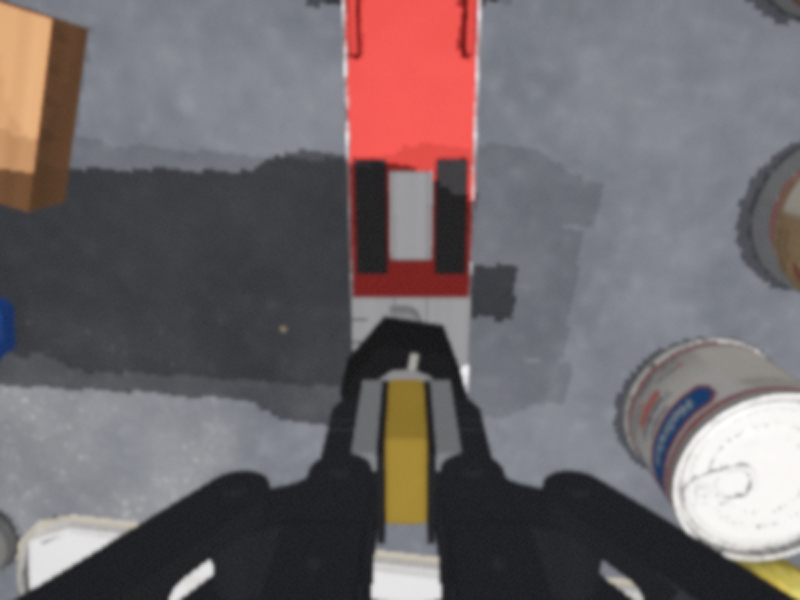

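The view shows the tang gripped at column ~406, the nut centred at ~405, the red plate's centreline at ~412 and vertical, and the opening at about (411,215). I'll convert that into a shift.

```bash
python3 - <<'E'
from h import *
np.set_printoptions(precision=2,suppress=True)
T=tool(); im,K,C=grab('wrist'); Ti=np.linalg.inv(T)
def tl(u,v,z):
    p=atz((u/2+80-.25,v/2+60-.25),K,C,z); return (Ti@np.r_[p,1])[:3]*1000
for v in (20,60,290):
    pass
for n,l in dict(plateL=[(345.5,20),(355,290)],plateR=[(478,20),(470.5,290)],open=[(389,215),(434,215),(411,171),(411,260)]).items():
    print(n,*[tl(*q,.034) for q in l])
print('slot walls',tl(389,215,.03),tl(434,215,.03))
print('tangtop',tl(406,440,.152),tl(406,520,.152),'nut',tl(343,372,.114),tl(466,372,.114))
# automatic: red/dark edges along rows in rectified tool-aligned strip
g=im.astype(int); red=(g[:,:,0]>1.6*g[:,:,1])&(g[:,:,0]>90)
for r in (70,80,90,100,110,120,130,198,202):
    c=np.where(red[r,220:340])[0]+220
    if len(c): print(r,c.min(),c.max(),(Ti@np.r_[atz((c.min()-.5,r),K,C,.034),1])[:2]*1000,(Ti@np.r_[atz((c.max()+.5,r),K,C,.034),1])[:2]*1000)
E
```

```text
plateL [105.55 -19.57  83.39] [  8.62 -18.77  83.39]
plateR [105.57  25.94  83.41] [ 8.59 26.52 83.42]
open [38.19 -5.2  83.4 ] [38.19 11.78 83.41] [54.52  3.06 83.4 ] [20.71  3.15 83.4 ]
slot walls [37.5 -5.3 87.4] [37.49 11.98 87.41]
tangtop [ 12.8    0.96 -34.6 ] [ -6.5    0.96 -34.6 ] nut [ 10.37 -15.61   3.4 ] [10.34 16.91  3.41]
70 252 316 [105.39 -20.26] [105.41  24.4 ]
80 253 316 [ 99.04 -19.77] [99.06 24.62]
90 253 316 [ 92.58 -19.96] [92.59 24.84]
100 253 315 [ 85.98 -20.16] [85.99 24.35]
110 254 315 [ 79.27 -19.65] [79.27 24.58]
120 253 315 [ 72.42 -20.57] [72.42 24.8 ]
130 254 314 [ 65.44 -20.06] [65.44 24.3 ]
198 256 313 [ 14.11 -20.  ] [14.09 25.17]
202 256 313 [ 10.87 -20.09] [10.84 25.27]
```

Call:
apply_moves(steps=[[0.5,0.05,0,0],[1.2,0.1,0,0],[2,0.2,0,0],[2.8,0.25,0,0],[3.4,0.25,0.2,0],[3.6,0.25,0.6,0],[3.6,0.25,1.2,0],[3.6,0.25,1.8,0],[3.6,0.25,2.1,0],[3.6,0.25,2.1,0]])

```text
clock: 7.4
position: [0.6193, -0.0182, 0.0946]
tool_rot: [-3.14, 0.0, 1.71]
force: [1.0, 0.1, -1.9]
grip_width: 0.0093
```

Call:
apply_moves(steps=[[0,0,0,0],[0,0,0.1,0],[0,0,0.25,0],[0,0,0.4,0],[0,0,0.55,0],[0,0,0.7,0],[0,0,0.8,0],[0,0,0.8,0],[0,0,0.8,0],[0,0,0.8,0]])

```text
clock: 8.23
position: [0.6199, -0.0177, 0.0879]
tool_rot: [3.141, -0.0, 1.711]
force: [-0.0, 0.8, -3.2]
grip_width: 0.0087
```

```bash
python3 - <<'E'
from h import *
np.set_printoptions(precision=4,suppress=True)
s=telemetry.observe();print(s['position'],s['tool_rot'],s['force'],s['moment'],s['qpos'])
im,K,C=grab('wrist'); save('w4.png',im)
im2,K,C=grab('scene'); 
a=cv2.resize(im[80:380,140:440],(400,400),interpolation=cv2.INTER_CUBIC); u=proj([.617,-.017,.06],K,C).astype(int)
b=cv2.resize(im2[u[1]-40:u[1]+40,u[0]-40:u[0]+40],(400,400),interpolation=cv2.INTER_CUBIC)
save('w4b.png',np.hstack([a,b]))
E
```

```text
[ 0.6199 -0.0177  0.0879] [ 3.1415 -0.      1.7108] [-0.0394  0.7809 -3.1799] [ 0.006  -0.0185 -0.0339] [-0.0162  0.6886 -0.0753  1.7196  0.0713  0.7359  0.0127]
```

View pics/w4b.png

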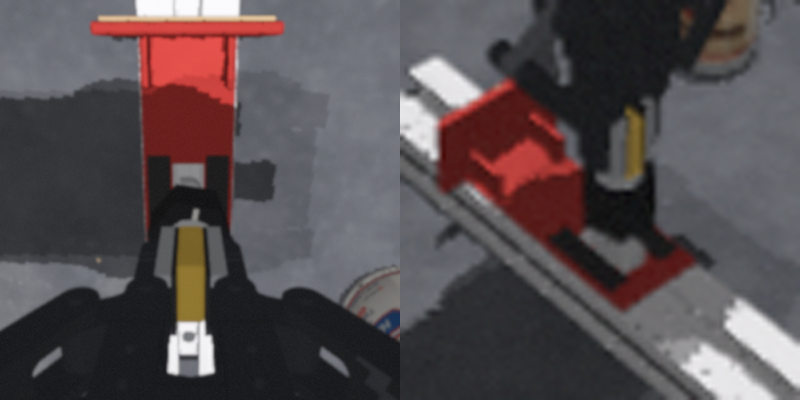

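```bash
python3 - <<'E'
from h import *
np.set_printoptions(precision=2,suppress=True)
T=tool(); im,K,C=grab('wrist'); Ti=np.linalg.inv(T); M=Ti@C
def ty(u,v,zt): # tool coords at tool z plane zt
    d=M[:3,:3]@np.linalg.solve(K,[u,v,1]); o=M[:3,3]; return (o+d*(zt-o[2])/d[2])*1000
g=im.astype(float)
# subpixel: signed saturation profile
s=g[:,:,0]-g[:,:,1]
def edges(p,c0,c1,th):
    x=np.arange(c0,c1); q=p[c0:c1]>th; i=np.where(q)[0]; a,b=i[0],i[-1]
    f=lambda i,j:(x[i]+(th-p[x[i]])/(p[x[j]]-p[x[i]])*(x[j]-x[i]))
    return f(a-1,a),f(b,b+1)
for r in (112,120,128,136):
    p=s[r-3:r+4].mean(0); l,h=edges(p,225,340,p[255:310].mean()/2); print('plate',r,l,h,(ty(l,r,.0545)[1]+ty(h,r,.0545)[1])/2)
y=g[:,:,0]-g[:,:,2]
for r in (260,270,285,295,305,315):
    p=y[r-2:r+3].mean(0); l,h=edges(p,262,305,p[280:288].mean()/2); z=-.031 if r>282 else -.022
    print('tang',r,l,h,(ty(l,r,z)[1]+ty(h,r,z)[1])/2)
for r in (195,200,205,210,215): print(r,g[r,262:305].mean(1).astype(int))
E
```

```text
plate 112 244.03826173826172 316.5829385403329 -0.3704969744410622
plate 120 244.93324110671938 315.95889923329685 -0.296542144774536
plate 128 245.1147247119078 315.69384954667976 -0.33344242282262115
plate 136 245.02337662337663 315.9070147845234 -0.30532716591844
tang 260 272.9675 292.2868150684931 0.9305167729271224
tang 270 272.29181338028167 292.941437007874 0.926008923505989
tang 285 271.72076023391816 293.5330188679245 0.9142806997488899
tang 295 271.89089595375725 293.33449720670393 0.9083789763402272
tang 305 271.9614285714286 293.32428571428574 0.9214978222869674
tang 315 272.0348154362416 293.2034801136364 0.9113905859936504
195 [51 50 52 54 52 56 56 56 57 55 57 59 56 57 56 57 55 55 56 54 56 57 53 57
 56 54 56 56 55 55 55 56 54 53 53 50 54 54 54 53 52 53 52]
200 [27 32 31 29 29 39 51 54 56 57 58 56 57 57 55 58 55 59 57 55 58 58 55 58
 59 57 58 57 57 56 58 51 45 33 28 29 32 26 31 29 27 28 29]
205 [ 27  27  30  31  33  43  67  99 120 127 132 138 138 138 138 138 137 138
 138 137 136 137 138 139 140 139 138 133 127 124 109  79  51  34  30  30
  30  27  28  32  32  32  30]
210 [ 26  29  28  29  31  41  61  93 118 126 129 135 137 138 138 136 137 137
 136 136 137 136 138 138 139 139 138 134 128 126 109  80  51  37  30  30
  32  29  27  27  31  30  27]
215 [ 30  30  29  29  30  41  61  93 119 127 128 131 123 111 105 102 103 103
 102 101 102 102  98  98  99 106 113 123 127 125 110  81  49  37  31  29
  30  28  31  29  30  29  29]
```

Call:
apply_moves(steps=[[0,-0.05,0,0],[0,-0.1,0,0],[0,-0.1,0,0],[0,-0.1,0.1,0],[0,-0.1,0.15,0],[0,-0.1,0.2,0],[0,-0.1,0.25,0],[0,-0.1,0.3,0],[0,-0.1,0.3,0],[0,-0.1,0.3,0]])

```text
clock: 9.22
position: [0.6189, -0.0178, 0.0847]
tool_rot: [-3.142, -0.0, 1.711]
force: [0.1, 0.4, -2.7]
grip_width: 0.0091
```

Still no contact, so I continue down.

Call:
apply_moves(steps=[[0,0,0.05,0],[0,0,0.1,0],[0,0,0.15,0],[0,0,0.2,0],[0,0,0.25,0],[0,0,0.3,0],[0,0,0.35,0],[0,0,0.4,0],[0,0,0.4,0],[0,0,0.4,0]])

```text
clock: 10.05
position: [0.6189, -0.0178, 0.0808]
tool_rot: [-3.142, -0.0, 1.711]
force: [-0.0, -0.4, -2.6]
grip_width: 0.0089
```

Call:
apply_moves(steps=[[0,0,0.1,0],[0,0,0.2,0],[0,0,0.3,0],[0,0,0.4,0],[0,0,0.5,0],[0,0,0.6,0],[0,0,0.7,0],[0,0,0.8,0],[0,0,0.9,0],[0,0,0.9,0]])

```text
clock: 10.88
position: [0.6188, -0.0179, 0.0715]
tool_rot: [-3.141, -0.0, 1.711]
force: [0.1, 0.5, -2.6]
grip_width: 0.009
```

Call:
apply_moves(steps=[[0,0,0.0,0],[0,0,0.02,0],[0,0,0.04,0],[0,0,0.06,0],[0,0,0.08,0],[0,0,0.1,0],[0,0,0.12,0],[0,0,0.12,0],[0,0,0.12,0],[0,0,0.12,0]])

```text
clock: 11.72
position: [0.6189, -0.0178, 0.0706]
tool_rot: [-3.142, -0.0, 1.711]
force: [0.7, 0.4, -2.3]
grip_width: 0.009
```

Call:
apply_moves(steps=[[0,0,0.02,0],[0,0,0.04,0],[0,0,0.06,0],[0,0,0.08,0],[0,0,0.1,0],[0,0,0.1,0],[0,0,0.1,0],[0,0,0.1,0],[0,0,0.1,0],[0,0,0.1,0]])

```text
clock: 12.55
position: [0.619, -0.0178, 0.0696]
tool_rot: [3.142, 0.0, 1.711]
force: [-0.0, -0.7, -1.6]
grip_width: 0.0088
```

Call:
apply_moves(steps=[[0,0,0.02,0],[0,0,0.04,0],[0,0,0.06,0],[0,0,0.08,0],[0,0,0.1,0],[0,0,0.1,0],[0,0,0.1,0],[0,0,0.1,0],[0,0,0.1,0],[0,0,0.1,0]])

```text
clock: 13.38
position: [0.6192, -0.0178, 0.0695]
tool_rot: [3.141, 0.0, 1.711]
force: [-3.1, -0.1, 14.1]
grip_width: 0.0088
```

Floor contact was felt. I lift about 1 mm and begin the clockwise turn.

Call:
apply_moves(steps=[[0,0,-0.1,0],[0,0,-0.17,0],[0,0,-0.17,0],[0,0,-0.17,0.1],[0,0,-0.17,0.2],[0,0,-0.17,0.3],[0,0,-0.17,0.4],[0,0,-0.17,0.5],[0,0,-0.17,0.5],[0,0,-0.17,0.5]])

```text
clock: 14.22
position: [0.6188, -0.0176, 0.0701]
tool_rot: [-3.141, 0.0, 1.214]
force: [-0.4, 0.4, -2.5]
grip_width: 0.009
```

```bash
python3 -c "
from h import *
s=telemetry.observe();print(s['position'],s['tool_rot'],s['force'],s['moment'])"
```

```text
[ 0.61881961 -0.01764986  0.0701071 ] [-3.14140956e+00  3.96195489e-04  1.21425631e+00] [-0.40397455  0.37039346 -2.53676376] [0.01146291 0.0080722  0.01084815]
```

Call:
apply_moves(steps=[[0,0,0,0.1],[0,0,0,0.2],[0,0,0,0.3],[0,0,0,0.4],[0,0,0,0.5],[0,0,0,0.58],[0,0,0,0.66],[0,0,0,0.72],[0,0,0,0.72],[0,0,0,0.72]])

```text
clock: 15.05
position: [0.6189, -0.0177, 0.0702]
tool_rot: [-3.142, 0.0, 0.495]
force: [0.9, 1.2, -3.5]
grip_width: 0.0092
```

```bash
python3 -c "
from h import *
s=telemetry.observe();print(s['position'],s['tool_rot'],s['force'],s['moment'])"
```

```text
[ 0.61893008 -0.01772663  0.07018189] [-3.14157513e+00  1.21433960e-04  4.95393326e-01] [ 0.89143597  1.20077205 -3.45947542] [ 0.12596997 -0.18441221 -0.01844121]
```

Call:
apply_moves(steps=[[0,0,0,0.05],[0,0,0,0.1],[0,0,0,0.15],[0,0,0,0.2],[0,0,0,0.25],[0,0,0,0.25],[0,0,0,0.25],[0,0,0,0.25],[0,0,0,0.25],[0,0,0,0.25]])

```text
clock: 15.88
position: [0.6191, -0.0179, 0.0703]
tool_rot: [-3.142, -0.0, 0.242]
force: [2.9, -0.0, -1.6]
grip_width: 0.009
```

```bash
python3 -c "
from h import *
s=telemetry.observe();print(s['position'],s['tool_rot'],s['force'],s['moment'])"
```

```text
[ 0.61906781 -0.01785043  0.07034405] [-3.14153872e+00 -3.43622112e-04  2.42110761e-01] [ 2.94951602 -0.03676594 -1.6124101 ] [-0.04460188 -0.79781862  0.04920733]
```

Call:
apply_moves(steps=[[0.04,0.01,0,0],[0.07,0.02,0,0],[0.07,0.02,0,0],[0.07,0.02,0,0.05],[0.07,0.02,0,0.1],[0.07,0.02,0,0.1],[0.07,0.02,0,0.1],[0.07,0.02,0,0.1],[0.07,0.02,0,0.1],[0.07,0.02,0,0.1]])

```text
clock: 16.72
position: [0.6195, -0.0179, 0.0703]
tool_rot: [-3.141, 0.0, 0.142]
force: [0.4, -0.6, -2.4]
grip_width: 0.0091
```

```bash
python3 -c "
from h import *
s=telemetry.observe();print(s['position'],s['tool_rot'],s['force'],s['moment'],s['qpos'])"
```

```text
[ 0.61951062 -0.01787607  0.07025724] [-3.14148889e+00  2.76929893e-04  1.41550725e-01] [ 0.39754509 -0.59615876 -2.42538369] [0.03679682 0.03962135 0.02240041] [-0.29390954  0.74921402  0.34385626  1.74341127 -0.35932794  0.71172032
 -1.18953674]
```

The head is turned 1.57 rad with no residual force. I lower slightly and release.

Call:
apply_moves(steps=[[0,0,0.05,0],[0,0,0.08,0],[0,0,0.08,0],[0,0,0.08,0],[0,0,0.08,0],[0,0,0.08,0],[0,0,0.08,0],[0,0,0.08,0],[0,0,0.08,0],[0,0,0.08,0]])

```text
clock: 17.55
position: [0.6197, -0.0179, 0.0696]
tool_rot: [3.142, -0.0, 0.141]
force: [-2.1, -0.5, 5.0]
grip_width: 0.009
```

Call:
apply_moves(steps=[[0,0,0,0],[0,0,0,0],[0,0,0,0],[0,0,0,0],[0,0,0,0],[0,0,0,0],[0,0,0,0],[0,0,0,0],[0,0,0,0],[0,0,0,0]], claw=0)

```text
clock: 18.38
position: [0.6196, -0.0179, 0.0695]
tool_rot: [3.142, 0.0, 0.141]
force: [-0.2, 1.0, -0.2]
grip_width: 0.0855
```

```bash
python3 - <<'E'
from h import *
s=telemetry.observe();print(s['clock'],s['position'],s['tool_rot'],s['force'],s['grip_width'])
T=tool(); im,K,C=grab('wrist'); save('w5.png',im)
A=rectify(im,K,C,.0625,.58,.66,-.06,.02,.0002)
b=cv2.resize(im[130:380,150:400],(400,400),interpolation=cv2.INTER_CUBIC)
for i in range(0,400,50): A[i]=(0,255,0);A[:,i]=(0,255,0)
save('w5b.png',np.hstack([A,b]))
E
```

```text
18.3833 [ 0.61963592 -0.01789706  0.06947965] [3.14157301e+00 3.20247518e-05 1.40775691e-01] [-0.24000888  0.95998286 -0.2238239 ] 0.08554228002267955
```

View pics/w5b.png

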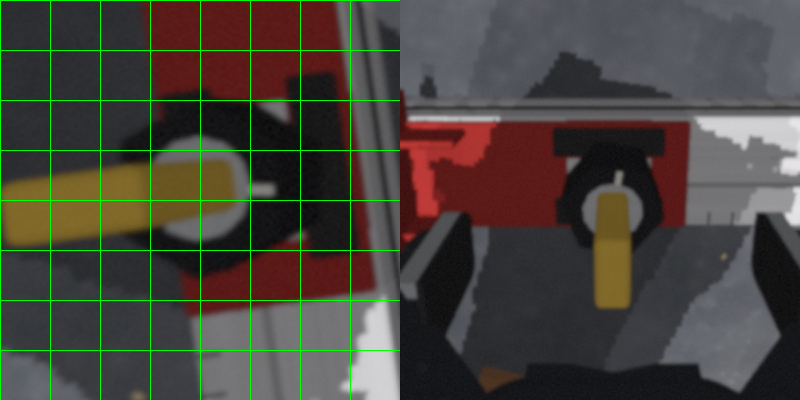

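The bolt stands free and centred at the TCP. The nut's index mark points to about -2/-3° with a flat there, so the jaws should be set at tool yaw ≈147°, turning anticlockwise with the jaws open.

Call:
apply_moves(steps=[[0,0,0,-0.12],[0,0,0,-0.24],[0,0,0,-0.36],[0,0,0,-0.48],[0,0,0,-0.6],[0,0,0,-0.72],[0,0,0,-0.84],[0,0,0,-0.96],[0,0,0,-1.08],[0,0,0,-1.2]])

```text
clock: 19.27
position: [0.6197, -0.018, 0.0696]
tool_rot: [3.141, 0.0, 1.347]
force: [-0.6, 0.2, 0.0]
grip_width: 0.0855
```

Call:
apply_moves(steps=[[0,0,0,-0.12],[0,0,0,-0.24],[0,0,0,-0.36],[0,0,0,-0.48],[0,0,0,-0.6],[0,0,0,-0.72],[0,0,0,-0.84],[0,0,0,-0.96],[0,0,0,-1.08],[0,0,0,-1.2]])

```text
clock: 20.1
position: [0.6197, -0.018, 0.0695]
tool_rot: [-3.141, 0.0, 2.547]
force: [-0.7, -0.8, -0.5]
grip_width: 0.0851
```

```bash
python3 - <<'E'
from h import *
s=telemetry.observe();print(s['clock'],s['position'],s['tool_rot'],s['qpos'],s['force'])
T=tool(); im,K,C=grab('wrist'); save('w6.png',im)
A=rectify(im,K,C,.0625,.58,.66,-.06,.02,.0002)
for i in range(0,400,50): A[i]=(0,255,0);A[:,i]=(0,255,0)
b=cv2.resize(im[130:380,150:400],(400,400),interpolation=cv2.INTER_CUBIC)
save('w6b.png',np.hstack([A,b]))
E
```

```text
20.1 [ 0.61966933 -0.01800787  0.06953346] [-3.14149710e+00  1.79238323e-04  2.54652895e+00] [ 0.13132036  0.72768591 -0.29466597  1.71893261  0.29145799  0.73811247
  0.66581999] [-0.69337343 -0.76116724 -0.46589936]
```

View pics/w6b.png

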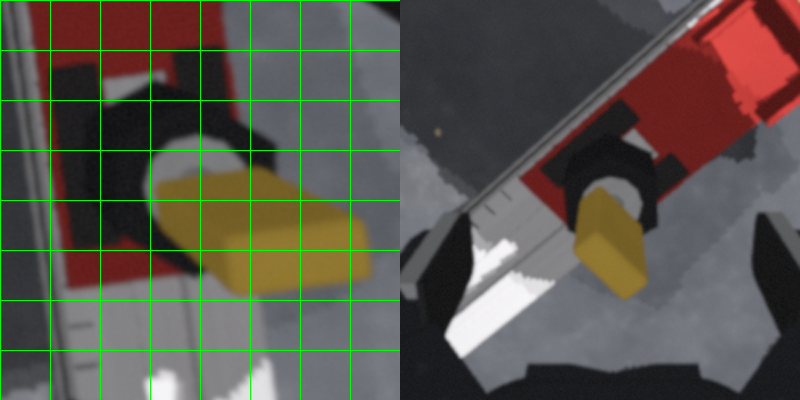

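The nut's flats (crop columns 565 and 657) are parallel to the jaws and centred between them. I descend.

Call:
apply_moves(steps=[[0,0,0.3,0],[0,0,0.8,0],[0,0,1.3,0],[0,0,1.8,0],[0,0,2.3,0],[0,0,2.7,0],[0,0,2.9,0],[0,0,3,0],[0,0,3,0],[0,0,3,0]])

```text
clock: 20.98
position: [0.6197, -0.0179, 0.0396]
tool_rot: [3.142, 0.0, 2.541]
force: [-0.5, -0.3, -0.1]
grip_width: 0.085
```

Call:
apply_moves(steps=[[0,0,0,0],[0,0,0,0],[0,0,0,0],[0,0,0,0],[0,0,0,0],[0,0,0,0],[0,0,0,0],[0,0,0,0],[0,0,0,0],[0,0,0,0]], claw=1, force=40)

```text
clock: 21.82
position: [0.6197, -0.0179, 0.0397]
tool_rot: [3.142, 0.0, 2.541]
force: [-1.3, -0.3, 5.5]
grip_width: 0.0311
```

```bash
python3 -c "
from h import *
s=telemetry.observe();print(s['position'],s['tool_rot'],s['force'],s['moment'],s['grip_width'])"
```

```text
[ 0.61970726 -0.01789647  0.03965533] [3.14155908e+00 1.57819446e-04 2.54069855e+00] [-1.33990064 -0.28801772  5.47446576] [-0.10279632  0.32488224  0.00879201] 0.031103655581892965
```

The nut is gripped on its flats (31.1 mm). I turn clockwise and follow it down at 2.9 mm/rad.

Call:
apply_moves(steps=[[0,0,0.02,0.07],[0,0,0.04,0.14],[0,0,0.06,0.21],[0,0,0.08,0.28],[0,0,0.1,0.35],[0,0,0.12,0.42],[0,0,0.14,0.49],[0,0,0.16,0.56],[0,0,0.18,0.63],[0,0,0.18,0.63]])

```text
clock: 22.65
position: [0.6194, -0.0182, 0.0378]
tool_rot: [-3.141, 0.0, 1.906]
force: [-2.8, -1.9, 6.5]
grip_width: 0.0314
```

```bash
cat > s.py <<'E'
from h import *
np.set_printoptions(precision=3,suppress=True)
s=telemetry.observe();print(s['clock'],s['position'],'yaw',s['tool_rot'][2],s['force'],s['moment'],s['grip_width'],s['qpos'][6])
E
python3 s.py
```

```text
22.65 [ 0.619 -0.018  0.038] yaw 1.9058136604716007 [-2.827 -1.916  6.491] [-0.38   0.593 -0.005] 0.03139192785169644 0.15821308629209951
```

Call:
apply_moves(steps=[[0,0,0.01,0.04],[0,0,0.02,0.08],[0,0,0.03,0.12],[0,0,0.05,0.16],[0,0,0.06,0.2],[0,0,0.07,0.24],[0,0,0.08,0.28],[0,0,0.09,0.3],[0,0,0.09,0.3],[0,0,0.09,0.3]])

```text
clock: 23.48
position: [0.6194, -0.0182, 0.0371]
tool_rot: [-3.141, 0.0, 1.611]
force: [-5.8, -1.8, 10.0]
grip_width: 0.0307
```

```bash
python3 s.py
```

```text
23.4833 [ 0.619 -0.018  0.037] yaw 1.6105108503703156 [-5.775 -1.849 10.003] [-0.432  1.101  0.   ] 0.030695469523659046 -0.06384059694419593
```

Call:
apply_moves(steps=[[0,-0.03,0,0.03],[0,-0.05,0,0.06],[0,-0.05,0,0.09],[0,-0.05,0,0.12],[0,-0.05,0,0.15],[0,-0.05,0,0.18],[0,-0.05,0,0.21],[0,-0.05,0,0.24],[0,-0.05,0,0.27],[0,-0.05,0,0.27]])

```text
clock: 24.32
position: [0.6189, -0.0178, 0.037]
tool_rot: [-3.141, 0.0, 1.339]
force: [-3.5, -0.6, 9.4]
grip_width: 0.0315
```

```bash
python3 s.py
```

```text
24.3167 [ 0.619 -0.018  0.037] yaw 1.3388830427293241 [-3.46  -0.555  9.445] [0.035 0.999 0.021] 0.03148730539068913 -0.266199543549593
```

Call:
apply_moves(steps=[[0,-0.03,0,0.03],[0,-0.03,0,0.06],[0,-0.03,0,0.09],[0,-0.03,0,0.12],[0,-0.03,0,0.15],[0,-0.03,0,0.18],[0,-0.03,0,0.21],[0,-0.03,0,0.24],[0,-0.03,0,0.27],[0,-0.03,0,0.27]])

```text
clock: 25.15
position: [0.6186, -0.0177, 0.037]
tool_rot: [-3.141, 0.0, 1.069]
force: [-4.3, 0.5, 9.8]
grip_width: 0.0313
```

```bash
python3 s.py
```

```text
25.15 [ 0.619 -0.018  0.037] yaw 1.0688871544148004 [-4.317  0.492  9.756] [-0.014  0.967  0.024] 0.03127135080144624 -0.465860630424775
```

Call:
apply_moves(steps=[[0,0,0,0.03],[0,0,0,0.06],[0,0,0,0.09],[0,0,0,0.12],[0,0,0,0.15],[0,0,0,0.18],[0,0,0,0.2],[0,0,0,0.2],[0,0,0,0.2],[0,0,0,0.2]])

```text
clock: 25.98
position: [0.6185, -0.0178, 0.037]
tool_rot: [-3.141, 0.0, 0.871]
force: [-5.8, -0.2, 9.5]
grip_width: 0.031
```

```bash
python3 s.py
```

```text
25.9833 [ 0.618 -0.018  0.037] yaw 0.8707462653567226 [-5.77  -0.155  9.476] [-0.046  1.075 -0.015] 0.03101290831896827 -0.6116932299015496
```

Call:
apply_moves(steps=[[0,0,0,0.015],[0,0,0,0.03],[0,0,0,0.045],[0,0,0,0.06],[0,0,0,0.075],[0,0,0,0.09],[0,0,0,0.105],[0,0,0,0.12],[0,0,0,0.135],[0,0,0,0.15]])

```text
clock: 26.82
position: [0.6184, -0.0178, 0.037]
tool_rot: [-3.141, 0.001, 0.72]
force: [-5.7, 0.1, 9.9]
grip_width: 0.0311
```

```bash
python3 s.py
```

```text
26.8167 [ 0.618 -0.018  0.037] yaw 0.7201529537556055 [-5.742  0.123  9.937] [-0.047  1.209  0.116] 0.031101131742516507 -0.7225124741553209
```

Call:
apply_moves(steps=[[0,0,0,0.01],[0,0,0,0.02],[0,0,0,0.03],[0,0,0,0.04],[0,0,0,0.05],[0,0,0,0.06],[0,0,0,0.07],[0,0,0,0.08],[0,0,0,0.09],[0,0,0,0.1]])

```text
clock: 27.65
position: [0.6184, -0.0178, 0.037]
tool_rot: [-3.141, 0.001, 0.62]
force: [-6.7, -0.7, 9.8]
grip_width: 0.0311
```

```bash
python3 s.py; python3 s.py
```

```text
27.65 [ 0.618 -0.018  0.037] yaw 0.6204008947155191 [-6.652 -0.703  9.82 ] [-0.042  1.245  0.086] 0.031146326537284465 -0.7958899594004372
27.65 [ 0.618 -0.018  0.037] yaw 0.6204008947155191 [-6.652 -0.703  9.82 ] [-0.042  1.245  0.086] 0.031146326537284465 -0.7958899594004372
```

Call:
apply_moves(steps=[[0,0,0,0.01],[0,0,0,0.02],[0,0,0,0.03],[0,0,0,0.04],[0,0,0,0.05],[0,0,0,0.06],[0,0,0,0.06],[0,0,0,0.06],[0,0,0,0.06],[0,0,0,0.06]])

```text
clock: 28.48
position: [0.6184, -0.0178, 0.037]
tool_rot: [-3.141, 0.001, 0.561]
force: [-5.7, -0.3, 10.4]
grip_width: 0.0315
```

```bash
python3 s.py; python3 - <<'E'
from h import *
import time
for i in range(6):
    cams.grab_frame('wrist'); s=telemetry.observe(); print(s['clock'],round(s['moment'][2],3),round(s['force'][2],2))
E
```

```text
28.4833 [ 0.618 -0.018  0.037] yaw 0.5608396802185296 [-5.671 -0.305 10.45 ] [-0.032  1.275  0.058] 0.031535933612159284 -0.8397440421848548
28.5333 0.051 10.97
28.5833 0.013 10.3
28.6333 0.101 10.89
28.6833 0.031 10.06
28.7333 0.072 10.07
28.7833 0.058 9.85
```

Call:
apply_moves(steps=[[0,0,0,0.01],[0,0,0,0.02],[0,0,0,0.03],[0,0,0,0.04],[0,0,0,0.05],[0,0,0,0.06],[0,0,0,0.07],[0,0,0,0.08],[0,0,0,0.08],[0,0,0,0.08]])

```text
clock: 29.62
position: [0.6183, -0.0178, 0.0369]
tool_rot: [-3.141, 0.001, 0.481]
force: [-5.8, 0.2, 10.2]
grip_width: 0.0317
```

```bash
cat > m.py <<'E'
from h import *
np.set_printoptions(precision=3,suppress=True)
L=[]
for i in range(7):
    if i: cams.grab_frame('wrist')
    s=telemetry.observe(); L.append(np.r_[s['force'],s['moment'],s['tool_rot'][2],s['grip_width'],s['position']])
print(s['clock'],np.mean(L,0),np.std(L,0)[5])
E
python3 m.py
```

```text
29.9167 [-6.101  0.23  10.16  -0.017  1.329  0.086  0.481  0.031  0.618 -0.018
  0.037] 0.023611132831979333
```

Call:
apply_moves(steps=[[0,0,0,0.01],[0,0,0,0.02],[0,0,0,0.03],[0,0,0,0.04],[0,0,0,0.05],[0,0,0,0.06],[0,0,0,0.07],[0,0,0,0.08],[0,0,0,0.08],[0,0,0,0.08]])

```text
clock: 30.75
position: [0.6182, -0.0177, 0.0369]
tool_rot: [-3.141, 0.001, 0.401]
force: [-6.5, 0.2, 10.1]
grip_width: 0.0311
```

```bash
python3 m.py
```

```text
31.05 [-6.418  0.347 10.041  0.031  1.388  0.146  0.401  0.031  0.618 -0.018
  0.037] 0.03195113558712744
```

Clear resistance: torque is climbing at about 0.7 N m/rad and crossed 0.1 N m near yaw 0.45. The target is yaw ≈0.09.

Call:
apply_moves(steps=[[0,0,0,0.02],[0,0,0,0.04],[0,0,0,0.06],[0,0,0,0.08],[0,0,0,0.1],[0,0,0,0.12],[0,0,0,0.14],[0,0,0,0.16],[0,0,0,0.18],[0,0,0,0.18]])

```text
clock: 31.88
position: [0.6182, -0.0176, 0.0369]
tool_rot: [-3.141, 0.001, 0.22]
force: [-5.3, -0.2, 9.6]
grip_width: 0.0311
```

```bash
python3 m.py
```

```text
32.1833 [-6.009  0.751  9.149  0.122  1.392  0.25   0.221  0.031  0.618 -0.018
  0.037] 0.04125015490380132
```

The linear fit (0.6 N m/rad) puts 0.1 N m at yaw 0.473, so the target yaw is 0.123.

Call:
apply_moves(steps=[[0,0,0,0.02],[0,0,0,0.04],[0,0,0,0.06],[0,0,0,0.08],[0,0,0,0.1],[0,0,0,0.1],[0,0,0,0.1],[0,0,0,0.1],[0,0,0,0.1],[0,0,0,0.1]])

```text
clock: 33.02
position: [0.6181, -0.0175, 0.0368]
tool_rot: [-3.141, 0.001, 0.121]
force: [-6.3, 0.5, 8.6]
grip_width: 0.0313
```

```bash
python3 m.py
```

```text
33.3167 [-5.917  1.225  8.448  0.191  1.353  0.285  0.121  0.031  0.618 -0.018
  0.037] 0.0244110987047878
```

Call:
apply_moves(steps=[[0,0,0,0],[0,0,0,0],[0,0,0,0],[0,0,0,0],[0,0,0,0],[0,0,0,0],[0,0,0,0],[0,0,0,0],[0,0,0,0],[0,0,0,0]], claw=0)

```text
clock: 34.15
position: [0.6188, -0.0178, 0.0368]
tool_rot: [-3.142, 0.0, 0.121]
force: [0.0, -1.1, -1.0]
grip_width: 0.0852
```

Call:
apply_moves(steps=[[0,0,-0.5,0],[0,0,-2,0],[0,0,-4,0],[0,0,-6,0],[0,0,-8,0],[0,0,-10,0],[0,0,-12,0],[0,0,-13.5,0],[0,0,-14,0],[0,0,-14,0]])

```text
clock: 34.98
position: [0.6194, -0.0178, 0.1781]
tool_rot: [-3.142, -0.002, 0.121]
force: [-0.1, 0.4, 0.2]
grip_width: 0.0852
```

```bash
python3 - <<'E'
from h import *
np.set_printoptions(precision=4,suppress=True)
s=telemetry.observe();print(s['clock'],s['position'],s['tool_rot'],s['force'],s['grip_width'])
Z=dict(stop_opening=.034,tang_centre=.087,espresso_cup=0,salt_shaker=0,jam_jar=0)
for c in('scene','side','wrist'):
    im,K,C=grab(c); save(c+'9.png',im)
    for n in Z:
        for d in cams.pinpoint(c,n)[:1]: print(c,n,round(d['score'],2),np.array(d['uv']),atz(d['uv'],K,C,Z[n]))
A=rectify(im,K,C,.104,.58,.66,-.06,.02,.0002)
B=rectify(im,K,C,.034,.57,.65,-.06,.04,.00025)
o=np.zeros((400,800,3),np.uint8); o[:,:400]=A; o[:,450:770]=B; save('z.png',o)
E
```

```text
34.9833 [ 0.6194 -0.0178  0.1781] [-3.1415 -0.0021  0.1209] [-0.1497  0.3755  0.2238] 0.08522847371951962
scene stop_opening 0.76 [279.8 216.9] [ 0.6125 -0.0277  0.034 ]
scene tang_centre 0.81 [229.7 253.9] [ 0.4446 -0.099   0.087 ]
scene espresso_cup 0.67 [180.7 195.1] [0.4661 0.1949 0.    ]
scene salt_shaker 0.7 [253.9 328.7] [ 0.4222 -0.2227  0.    ]
scene jam_jar 0.96 [335.8 189.5] [0.8013 0.0009 0.    ]
side stop_opening 0.56 [277.4 231. ] [ 0.6213 -0.0133  0.034 ]
side tang_centre 0.68 [342.4 254.5] [0.4891 0.114  0.087 ]
side espresso_cup 0.69 [356.1 325. ] [0.4603 0.1995 0.    ]
side salt_shaker 0.81 [364.5 194.5] [ 0.4262 -0.2237  0.    ]
side jam_jar 0.87 [194.7 244.1] [0.7997 0.0046 0.    ]
wrist stop_opening 0.97 [281.5 194.2] [ 0.6209 -0.0162  0.034 ]
wrist tang_centre 0.93 [335.2 376.6] [ 0.4575 -0.0892  0.087 ]
wrist espresso_cup 0.78 [ 91.2 290.6] [0.4634 0.1986 0.    ]
wrist salt_shaker 0.4 [283.3 195. ] [ 0.6113 -0.0191  0.    ]
```

View pics/z.png

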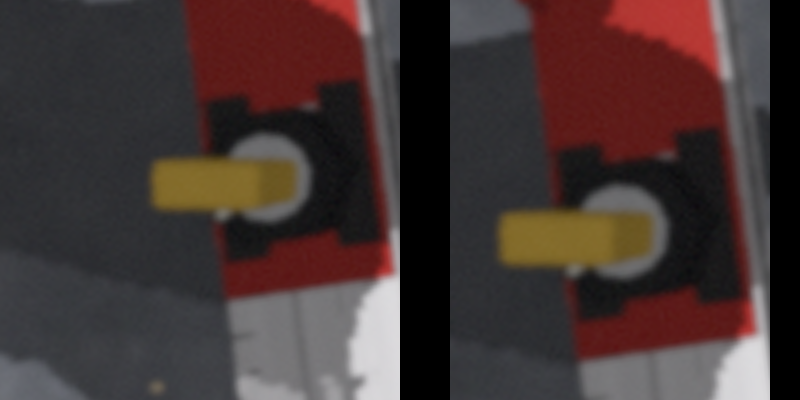

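The final view shows the bolt upright in the opening with the nut seated on the black pads. The stop's plate end is where it was, and the tang lies across the rail at the end of its clockwise travel. Cup, shaker and jar are unchanged, so I hand in.

```bash
python3 -c "
from h import *
print(workorder.job_done())"
```

```text
the job is handed in; nothing more can be done
None
```

The job is handed in at about 35 s of robot time; the hand-in reports no verdict.

**Bolt:** I took it from the wooden rest and lowered it lengthwise through the stop's opening to the channel floor, pressing at most about 14 N. I then turned it 90° clockwise. A brief 3 N side load on the way was relieved by shifting about 0.7 mm.

**Nut:** I turned it clockwise about 2.42 rad in total. Torque rose at about 0.6 N m/rad. A fit to averaged readings put the 0.1 N m point at tool yaw 0.47, and I stopped at 0.12, which is 0.35 rad (20°) past it. The final torque was about 0.29 N m.

**Last checks:**
- **Contact:** The gripper is open and well clear, with no force on it.
- **Stop:** Its plate end is within about 2 mm of where it was in the first close view.
- **Loose things:** The cup, shaker and jar are where they were, within the networks' scatter of about 1 cm. The shaker and jar were only confirmed from the scene and side cameras.

**What disagreed:**
- **Head angle:** The tang now appears about 5–9° past square in the picture. That suggests the nut's drag took the head on to its 95° stop.
- **Resistance readings:** Single torque readings were noisy (about ±0.03 N m), so the first-resistance point rests on the fit. One early reading of 0.116 N m, 0.25 rad before that point, was set aside as noise.
- **Tang detection:** In the final check the networks' best tang match was a blue look-alike each time, so the bolt itself was judged by eye from the picture.

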